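# Walk the bench power supply home into its locating frame

### The arm

A 6-joint arm with a two-finger parallel gripper is mounted at the origin on a cart in front of the work surface, level with it; the furniture and walls round the work are solid. World frame = base frame: x ahead of the robot, y to its left, z up, the work surface at z = 0. Lengths are in m, angles in rad, forces in N, time in s.
With the tool pointing down it reaches from about 0.35 to 0.775 m from the base axis. Payload 5.5 kg.
Tool frame: the origin (TCP) lies midway between the tips of the shut fingers; the grasp point (between the pads) lies hold_point_z behind it (hold_point_z is the distance from the TCP to the grasp point, in m); z points along the fingers, y is the direction in which the jaws open and shut (so a half turn about z gives the same grasp; the last joint's range is limited). The gripper opens to 85 mm and grips with 20 to 120 N. Pads are 22 mm wide; open, the fingers measure 114 mm over their backs; the gripper's body (76 mm by 85 mm) begins 54 mm behind the grasp point. The pads swing forward as they close: fully open they stand 13 mm farther back than shut.
Start: joints at [-1.276, 0.313, 0.046, 1.304, 0, 1.431], TCP at [0.242, -0.522, 0.231] pointing down, gripper open.
Joint ranges: [-2.76, 2.76], [-0.86, 1.69], [-1.03, 1.26], [-2.2, 2.34], [-1.47, 1.5], [-3.14, 3.14]. Speed limits (rad/s): [2.57, 2.57, 3.14, 3.14, 3.14, 3.14].

### API

Orientations are given as a unit quaternion [w, x, y, z].
In Python, from workcell import * gives the robot as it stands. The module is installed in compiled form; this text tells all that it offers.
- The arm moves only by the tool jog_arm, never from a script. Its argument "plan" is a list of rows, each a list of 6 numbers: the shift along the world's x, y, z in m, then the turn, a rotation vector about the world's x, y, z in degrees. A call has exactly 10 rows; each row shifts and turns the commanded pose from where the row before left it; what a row does not reach is not made up. A row lasts 1/10 s, in which the tool goes at most 50 mm and 8.59 degrees, less where a joint would pass 70% of its speed; a pose out of reach is approached as far as the arm can. A call with a gripper value outside its range is refused whole. "hand" is the opening, from 0 (shut) to 1 (fully open), set as the call begins (left out, the last holds). The fingers move at their own pace and stop on an object; "force" is the grip in N (left out, the last holds). Time passes only in rows, so rows that do not move let the fingers close, or fill a call up. It gives the time, the measured TCP pose, the force and the opening at its end, in the units of the state.
- get_state(): the state, without advancing time (a new reading comes with each control period).
- read_camera(name): name is "side" or "top"; returns the picture (420x560x3 uint8, red, green, blue); there is no depth.
- calibration(name): a dict with "K" (3x3 intrinsics, pixels), "world_to_cam" (4x4, takes a point from world to camera coordinates). Camera axes: x right, y down, z forward; pixel columns grow to the right and rows downward; lengths in m; the calibration is good to about 2 mm. A picture is of the moment at which its call begins. calibration takes no time and is no camera call.
- hand_in(): hands the job in, once; it reports no verdict.
The state is a dict: "clock": time; "joint_pos": joint angles; "qvel": joint speeds; "tau": joint torques, N m; "tcp_pos": TCP position; "orientation": TCP orientation; "wrist_force": force on the tool from outside, world axes, zero at the start; "ft_torque": the same for the moment, N m; "finger_gap": finger opening in m.
Only numpy, scipy, OpenCV 4.12 (cv2) and the standard library are available. Lean on these libraries where they do the work, as an engineer would, in place of code of your own. Each camera call takes 0.05 s, during which the arm holds its last target.

### The job

Walk the heavy power supply straight forward into its locating frame by short alternate pushes on its two rubber corner bumpers, never touching its panel or case and never letting it swing more than 12 degrees from the frame's direction. When it is home, press the left bumper firmly against the stops with about 18 N for a good half second, then the right bumper likewise, and leave the supply flush on both stops. Never push harder than 25 N, and do not disturb the glassware and other things around.

Things in the scene. Friction and masses are not known exactly. Their poses are not given: they have to be found in the camera images.
- supply: bench power supply, flat-bottomed grey case 120 (x) x 180 (y) x 70 mm high, about 1 kg (varies), loose on the worktop, slides under roughly 4 to 9 N (a corner alone takes less and turns it about a point near the opposite side). Origin: centre of the underside; its x axis points forward (away from the robot, towards the frame), y to its left. The panel side (-x) faces the robot.
- case: the grey case with its control panel (display, knobs and sockets standing up to 13 mm out of the -x side, within 50 mm of the centre line): not to be touched. Same origin and axes as the supply; top at 70 mm.
- bumper_left: black rubber bumper at the supply's left (+y) corner of the panel side, 18 x 36 (y) x 52 mm high, standing from 12 to 64 mm above the worktop; origin at its centre; its flat pushing face looks to -x, 16 mm out from the panel side. Firm: once the supply is home, meeting it faster than about 20 mm/s gives a knock of over 25 N.
- bumper_right: the same bumper at the right (-y) corner
- push_left (a point): centre of the pushing face of the left bumper, 76 mm behind and 72 mm left of the supply's centre, 38 mm up
- push_right (a point): centre of the pushing face of the right bumper, 76 mm behind and 72 mm right of the supply's centre, 38 mm up
- front_left (a point): middle of the supply's front left upright edge (60 mm ahead, 90 mm left of its centre, 35 mm up)
- front_right (a point): middle of the supply's front right upright edge (60 mm ahead, 90 mm right of its centre, 35 mm up)
- dock: locating frame, aluminium, fixed to the worktop, no floor: two rigid rubber-faced stops (30 mm wide, 38 mm high, centred 75 mm left and right, faces looking to -x) on a cross bar, with a rail along each side. Origin on the worktop midway between the stop faces; x points forward, the direction of travel. The supply is home when both its front edges are at x = 0 of this frame.
- rail_left (a point): near end of the straight part of the left side rail, inner face, 30 mm up: 55 mm before the stop face and 98 mm left of the frame's centre line (8 mm clear of the supply). The rails are 30 mm high; a flared mouth runs 32 mm farther towards the robot, opening to about 112 mm.
- rail_right (a point): the same point of the right side rail
- amber_1: small conical flask with amber content, 52 mm wide, 85 mm high, origin at its foot; a bystander
- amber_2: small conical flask like amber_1; a bystander
- foil_tall: foil-wrapped flask, 60 mm wide, 137 mm high, origin at its foot; a bystander
- foil_short: foil-wrapped flask, 58 mm wide, 108 mm high, origin at its foot; a bystander
- bulb: red rubber bulb, 51 mm wide, 76 mm high, origin at its foot; a bystander

How it is judged:
By the outcome, as a careful person would: the job done as asked, in the order asked, and still so for the second after the job is handed in, with the robot touching nothing.
It also fails if it takes over 72 s, if anything falls off the work surface, if the arm or the gripper's body presses on something with over 40 N, if the wrist force passes 120 N, or if a joint passes its speed limit or range.

## Working session

There is one attempt and no reset: what is moved stays moved. The work goes in short steps, Python scripts to look and compute and a tool call to move; the robot and the scene stay as the last step left them, time stands still between calls to the robot, and variables do not carry over. Pictures are saved under pics/ and viewed, and the job is handed in when it is done.

Besides the shell and the picture viewer there is one more tool, called in YAML: its name, and indented under it one key for each argument. jog_arm: Moves the arm, as the interface text tells. Its arguments: {"type":"object","properties":{"plan":{"type":"array","items":{"type":"array","items":{"type":"number"}}},"hand":{"type":"number"},"force":{"type":"number"}},"required":["plan"]}

```bash
mkdir -p pics; cat > h.py <<'E'
from workcell import *
import numpy as np, cv2
def snap(n,tag):
    im=read_camera(n); cv2.imwrite(f'pics/{tag}.png',im[:,:,::-1]); return im
def ray(n,u,v,z):
    c=calibration(n);K=np.array(c['K']);T=np.array(c['world_to_cam']);R=T[:3,:3];o=-R.T@T[:3,3]
    d=R.T@np.linalg.inv(K)@np.array([u,v,1.]); return o+d*(z-o[2])/d[2]
def proj(n,p):
    c=calibration(n);K=np.array(c['K']);T=np.array(c['world_to_cam']);q=K@(T[:3,:3]@np.array(p)+T[:3,3]);return q[:2]/q[2]
E
python3 - <<'E'
from h import *
s=get_state();print(s)
snap('top','t0');snap('side','s0')
for n in('top','side'):
    c=calibration(n);T=np.array(c['world_to_cam']);print(n,c['K'],-T[:3,:3].T@T[:3,3],T[2,:3])
E
```

```text
{'clock': 0.0, 'joint_pos': array([-1.27558956e+00,  3.14023054e-01,  4.50003675e-02,  1.30359066e+00,
       -6.21320897e-06,  1.43119793e+00]), 'qvel': array([ 4.53655082e-05, -4.12956238e-04, -3.19014955e-04, -1.66005074e-03,
        1.46765756e-04,  1.35968871e-03]), 'tau': array([ 1.67680259e-04, -4.80633831e+01,  2.98529005e+01,  1.94834545e-02,
       -2.43677805e-04,  7.69909150e-07]), 'tcp_pos': array([ 0.24205382, -0.52102199,  0.23040472]), 'orientation': array([-9.05518333e-04,  9.76460587e-01,  2.15693988e-01, -7.37116535e-05]), 'wrist_force': array([-0.63407047,  0.06207973, -0.66082082]), 'ft_torque': array([-0.0228284 , -0.02631391,  0.00353263]), 'finger_gap': 0.08557754232885315}
top [[514.99313062   0.         275.02174714]
 [  0.         514.99313062 211.19230648]
 [  0.           0.           1.        ]] [0.3467745  0.01058237 1.39032176] [ 0.13388118 -0.02714002 -0.99062569]
side [[543.33908138   0.         276.66325601]
 [  0.         543.33908138 209.42452498]
 [  0.           0.           1.        ]] [0.05697134 1.13793608 1.03223597] [ 0.30209666 -0.7286143  -0.61470221]
```

View pics/t0.png

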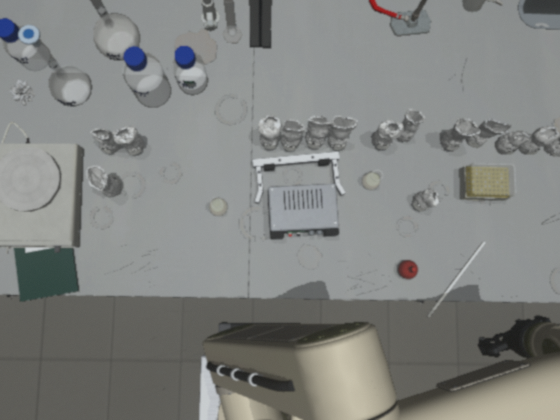

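View pics/s0.png

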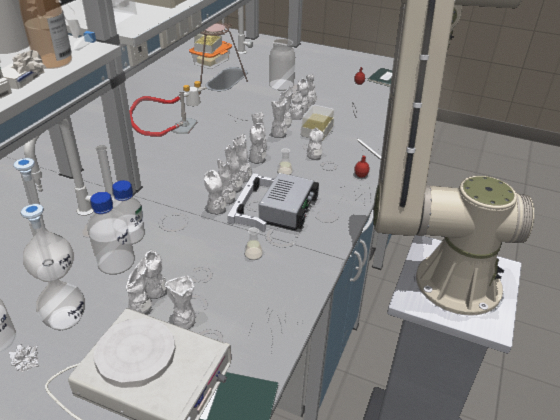

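The top view shows the supply near (304,210), with its panel facing down (-x). The dock's cross bar is near (297,159), the rails run down both sides, the bulb is at (408,269), and the ambers are at (219,206) and (371,180). I'll zoom in for exact edges.

```bash
python3 - <<'E'
import cv2
a=cv2.imread('pics/t0.png')[140:250,235:365]
cv2.imwrite('pics/t0z.png',cv2.resize(a,None,fx=5.4,fy=5.4,interpolation=cv2.INTER_CUBIC))
a=cv2.imread('pics/s0.png')[160:240,215:335]
cv2.imwrite('pics/s0z.png',cv2.resize(a,None,fx=6.5,fy=6.5,interpolation=cv2.INTER_CUBIC))
E
```

```text
(no output)
```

View pics/t0z.png

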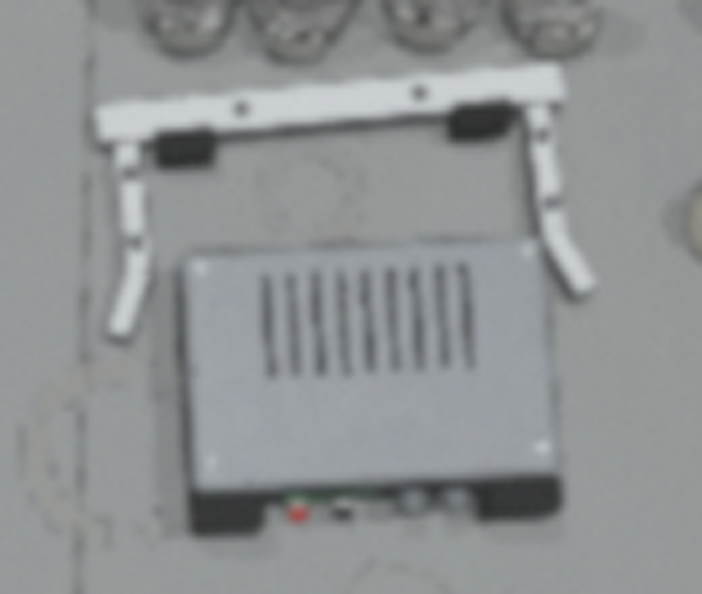

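View pics/s0z.png

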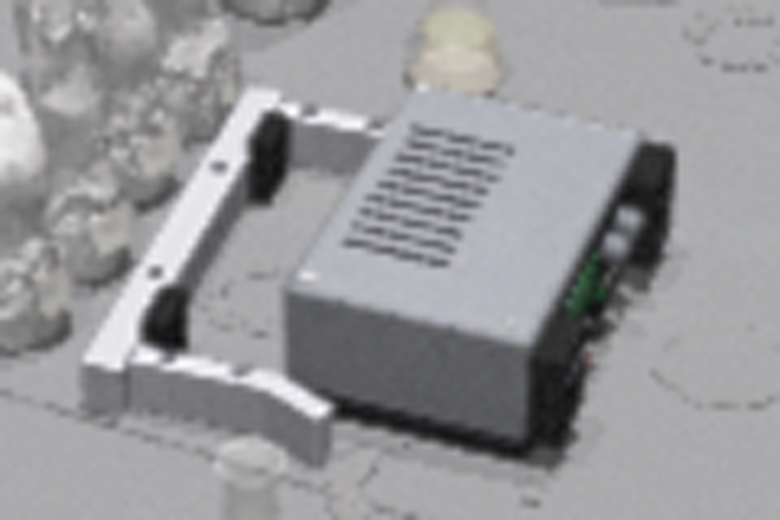

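```bash
python3 - <<'E'
from h import *
f=lambda u,v,z:ray('top',u/5.4+235-.4,v/5.4+140-.4,z)
g=lambda u,v,z:ray('side',u/6.5+215-.4,v/6.5+160-.4,z)
P=lambda *a:print(a[0],np.round(np.array(a[1])*1000,1)[:2])
for n,u,v in[('FL',185,258),('FR',543,238),('RR',555,478),('RL',192,492)]:P(n,f(u,v,.07))
for n,u,v in[('sideFR',420,84),('FL',288,295),('RL',530,347),('RR',640,130)]:P(n,g(u,v,.07))
for n,u,v,z in[('bumpL bl',192,520,.064),('bumpL br',262,520,.064),('bumpR bl',480,510,.064),('bumpR br',560,505,.064),
 ('railL bend',150,248,.03),('railR bend',542,230,.03),('railL bar',140,145,.03),('railR bar',527,108,.03),
 ('stopL top l',155,133,.038),('stopL r',212,131,.038),('stopR l',448,108,.038),('stopR r',510,103,.038),
 ('bar FL',97,108,.038),('bar FR',562,65,.038),('bar NL',97,140,.038),('bar NR',563,100,.038)]:P(n,f(u,v,z))
for n,u,v,z in[('s stopL face top', 186,295,.038),('s stopR face top near',288,118,.038),('barcorner',255,88,.038),('bar near',85,360,.038)]:P(n,g(u,v,z))
for n,u,v in[('amberL',219,206),('amberR',371,180),('bulb',408,269)]:P(n,ray('top',u,v,.04))
E
```

```text
FL [587.4  -8.6]
FR [ 600.9 -181.8]
RR [ 484.2 -187.6]
RL [474.3 -13.9]
sideFR [ 598.3 -179.7]
FL [5.85e+02 2.00e-01]
RL [472.8 -11.2]
RR [ 487.7 -189.1]
bumpL bl [461.4 -14.2]
bumpL br [462.  -47.7]
bumpR bl [ 468.7 -152.3]
bumpR br [ 471.8 -190.9]
railL bend [599.4   8.3]
railR bend [ 612.7 -187.1]
railL bar [651.5  14.3]
railR bar [ 674.8 -179.6]
stopL top l [656.    6.9]
stopL r [657.6 -21.3]
stopR l [ 672.  -138.9]
stopR r [ 675.2 -169.9]
bar FL [668.  36.]
bar FR [ 695.3 -196. ]
bar NL [651.8  35.6]
bar NR [ 677.4 -196.5]
s stopL face top [645.1 -17.5]
s stopR face top near [ 663.4 -167.9]
barcorner [ 689.4 -184.7]
bar near [664.8  45. ]
amberL [540.2 121.8]
amberR [ 618.8 -282.7]
bulb [ 382.9 -378.3]
```

```bash
python3 - <<'E'
import workcell,inspect
print([a for a in dir(workcell) if not a.startswith('_')], getattr(workcell,'hold_point_z',None))
from h import *
im=cv2.imread('pics/t0.png')
hsv=cv2.cvtColor(im,cv2.COLOR_BGR2HSV); g=im.min(2)
m=(g>195).astype(np.uint8); m[:145]=0;m[205:]=0;m[:,:245]=0;m[:,350:]=0
n,l,st,_=cv2.connectedComponentsWithStats(m)
for i in range(1,n):
    if st[i,4]>20:print(st[i])
ys,xs=np.nonzero(m)
# bar: pixels above line; fit
sel=(ys<168)&(xs>252)&(xs<341)&(ys<np.interp(xs,[253,339],[167.5,160]))
pts=np.stack([xs[sel],ys[sel]],1).astype(np.float32)
r=cv2.minAreaRect(pts);print(r)
b=cv2.boxPoints(r);
for p in b:print(p,ray('top',*p,.038)[:2])
# gray rows: profile at columns for supply front/rear edges, rows for sides
gg=cv2.cvtColor(im,cv2.COLOR_BGR2GRAY)
for c in (280,295,310,325):print(c,gg[178:244,c].tolist())
for rr in (195,210,225):print(rr,gg[rr,262:276].tolist(),gg[rr,330:346].tolist())
E
```

```text
['MotionError', 'calibration', 'get_state', 'hand_in', 'hold_point_z', 'read_camera'] 0.0187
[315 153  23   6  86]
[282 156  29   6 124]
[254 159  24   6  89]
((295.58953857421875, 158.47203063964844), (4.4810333251953125, 83.47561645507812), 84.73760223388672)
[253.82216 160.06902] [0.66682742 0.03258941]
[336.94592 152.41289] [ 0.69304319 -0.19132809]
[337.35693 156.87505] [ 0.68072495 -0.19243509]
[254.23315 164.53117] [0.65462424 0.03123131]
280 [151, 151, 151, 151, 150, 151, 150, 141, 137, 147, 156, 158, 159, 160, 160, 159, 158, 158, 158, 159, 159, 159, 160, 159, 160, 161, 160, 161, 162, 161, 160, 160, 160, 160, 161, 161, 161, 163, 163, 163, 163, 163, 163, 161, 161, 162, 163, 161, 160, 160, 153, 139, 113, 75, 59, 57, 56, 57, 54, 60, 75, 108, 136, 143, 143, 146]
295 [152, 151, 150, 149, 148, 146, 137, 128, 141, 153, 155, 156, 156, 153, 154, 153, 152, 152, 152, 152, 151, 151, 152, 148, 141, 140, 136, 131, 128, 128, 131, 142, 156, 160, 160, 159, 160, 162, 160, 162, 162, 160, 161, 159, 159, 160, 159, 158, 159, 158, 148, 120, 82, 69, 83, 104, 117, 122, 130, 144, 150, 152, 153, 152, 1
[... 434 characters left out ...]
7, 158, 156, 157, 157, 158, 157, 158, 157, 158, 159, 158, 159, 158, 158, 158, 159, 159, 158, 157, 157, 159, 159, 158, 158, 159, 160, 159, 158, 157, 155, 149, 132, 100, 64, 52, 49, 48, 50, 49, 60, 93, 127, 143, 145, 150, 152, 153, 152]
195 [123, 128, 133, 133, 129, 107, 96, 122, 148, 160, 160, 159, 158, 157] [156, 156, 155, 155, 152, 145, 134, 134, 133, 121, 106, 109, 119, 131, 142, 149]
210 [143, 136, 133, 133, 133, 126, 110, 108, 135, 155, 162, 164, 163, 162] [159, 159, 159, 158, 157, 155, 148, 138, 142, 149, 152, 152, 152, 152, 152, 153]
225 [151, 143, 137, 135, 135, 131, 118, 99, 110, 142, 160, 174, 178, 167] [157, 157, 157, 158, 159, 159, 156, 147, 137, 141, 150, 153, 154, 152, 152, 151]
```

```bash
python3 - <<'E'
from h import *
for n,u,v in[('f280',280,187),('f295',295,186),('f310',310,185),('f325',325,184.4),('r280',280,229.7),('r325',325,227.3),('l195',269.8,195),('l225',271,225),('R195',336,195),('R225',337.5,225)]:
    print(n,np.round(ray('top',u,v,.07)[:2]*1000,1))
print(np.round(ray('top',184/5.4+234.6,165/5.4+139.6,0)*1000,1),np.round(ray('top',480/5.4+234.6,137/5.4+139.6,0)*1000,1))
t=np.radians(6.67);R=np.array([[np.cos(t),-np.sin(t)],[np.sin(t),np.cos(t)]])
E
```

```text
f280 [589.1 -37.6]
f295 [592.5 -76.7]
f310 [ 596.  -115.9]
f325 [ 598.4 -155.2]
r280 [477.4 -39.2]
r325 [ 485.7 -155.5]
l195 [567.4 -11.4]
l225 [489.1 -15.8]
R195 [ 570.9 -184. ]
R225 [ 492.3 -187.9]
[648.3  -8.2   0. ] [ 666.3 -159.6    0. ]
```

jog_arm:
  plan:
    - [0.0,0.04,0,0,0,-3]
    - [0.02,0.04,0,0,0,-3]
    - [0.025,0.04,0,0,0,-3]
    - [0.025,0.04,0,0,0,-3]
    - [0.025,0.04,-0.01,0,0,-3]
    - [0.025,0.04,-0.01,0,0,-3]
    - [0.025,0.04,-0.01,0,0,0]
    - [0.025,0.04,-0.01,0,0,0]
    - [0.02,0.03,-0.02,0,0,0]
    - [0,0,-0.03,0,0,0]
  hand: 0
  force: 60

```text
clock: 1.1
tcp_pos: [0.4348, -0.1686, 0.1417]
orientation: [0.0, 0.998, 0.063, 0.002]
wrist_force: [1.0, -0.6, 1.1]
finger_gap: -0.0001
```

jog_arm:
  plan:
    - [0,-0.004,-0.04,0,0,0]
    - [0,-0.004,-0.04,0,0,0]
    - [0,0,-0.03,0,0,0]
    - [0,0,-0.004,0,0,0]
    - [0.006,0,0,0,0,0]
    - [0.004,0,0,0,0,0]
    - [0.003,0,0,0,0,0]
    - [0.003,0,0,0,0,0]
    - [0.002,0,0,0,0,0]
    - [0.002,0,0,0,0,0]

```text
clock: 2.1
tcp_pos: [0.4527, -0.1797, 0.0278]
orientation: [0.0, 0.998, 0.06, 0.0]
wrist_force: [-0.3, -0.6, -0.3]
finger_gap: -0.0001
```

```bash
python3 - <<'E'
from h import *
i=snap('top','t1');a=i[140:260,235:365,::-1]
cv2.imwrite('pics/t1z.png',cv2.resize(a,None,fx=4.5,fy=4.5,interpolation=cv2.INTER_CUBIC))
i=snap('side','s1');a=i[140:260,215:375,::-1]
cv2.imwrite('pics/s1z.png',cv2.resize(a,None,fx=4.5,fy=4.5,interpolation=cv2.INTER_CUBIC))
print(get_state()['tcp_pos'],get_state()['wrist_force'])
E
```

```text
[ 0.45257537 -0.17963788  0.02755914] [-0.73590512 -0.43660767 -0.32634181]
```

View pics/t1z.png

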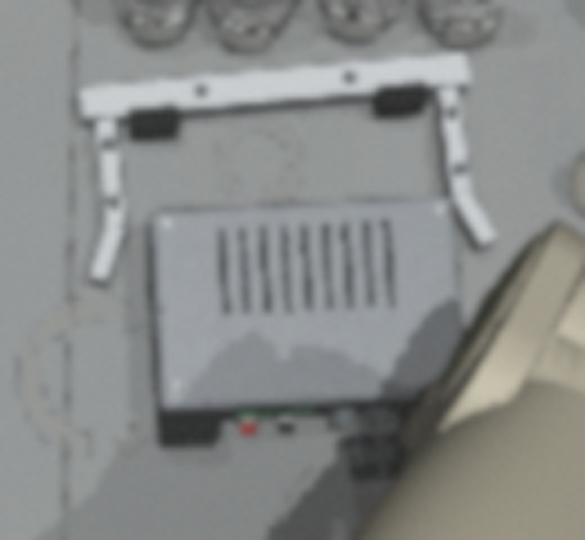

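View pics/s1z.png

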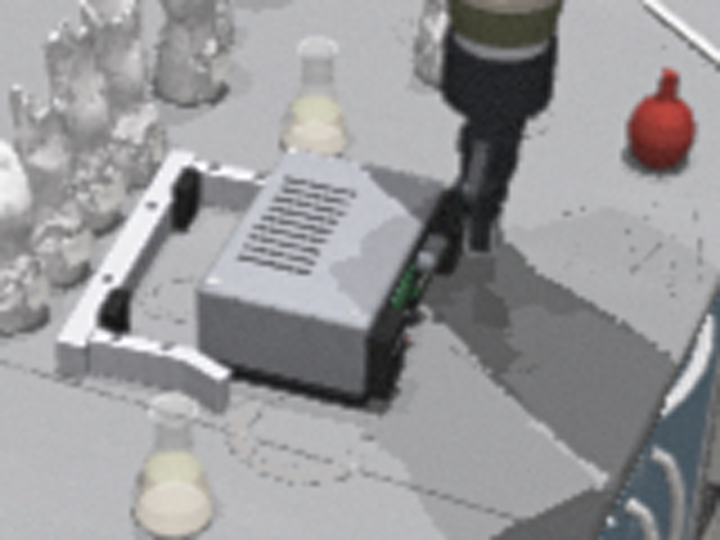

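The side view shows the shut fingers just behind the right bumper, clear of the knobs. I'll start the first push on the right.

jog_arm:
  plan:
    - [0.001,0.002,0,0,0,0]
    - [0.001,0.001,0,0,0,0]
    - [0.001,0,0,0,0,0]
    - [0.001,0,0,0,0,0]
    - [0.001,0,0,0,0,0]
    - [0.001,0,0,0,0,0]
    - [0.001,0,0,0,0,0]
    - [0.001,0,0,0,0,0]
    - [0.001,0,0,0,0,0]
    - [0.001,0,0,0,0,0]

```text
clock: 3.2
tcp_pos: [0.4608, -0.1772, 0.0272]
orientation: [0.001, 0.998, 0.06, -0.001]
wrist_force: [-4.8, -3.0, 1.6]
finger_gap: -0.0002
```

jog_arm:
  plan:
    - [0.0015,0,0,0,0,0]
    - [0.0015,0,0,0,0,0]
    - [0.0015,0,0,0,0,0]
    - [0.0015,0,0,0,0,0]
    - [0.0015,0,0,0,0,0]
    - [0.0015,0,0,0,0,0]
    - [0.0015,0,0,0,0,0]
    - [0.0015,0,0,0,0,0]
    - [0,0,0,0,0,0]
    - [0,0,0,0,0,0]

```text
clock: 4.2
tcp_pos: [0.4731, -0.1772, 0.0271]
orientation: [0.001, 0.998, 0.06, -0.001]
wrist_force: [-3.8, -2.9, 1.2]
finger_gap: -0.0002
```

```bash
python3 - <<'E'
from h import *
i=snap('top','t2');a=i[140:260,235:365,::-1]
cv2.imwrite('pics/t2z.png',cv2.resize(a,None,fx=4.5,fy=4.5,interpolation=cv2.INTER_CUBIC))
E
```

```text
(no output)
```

View pics/t2z.png

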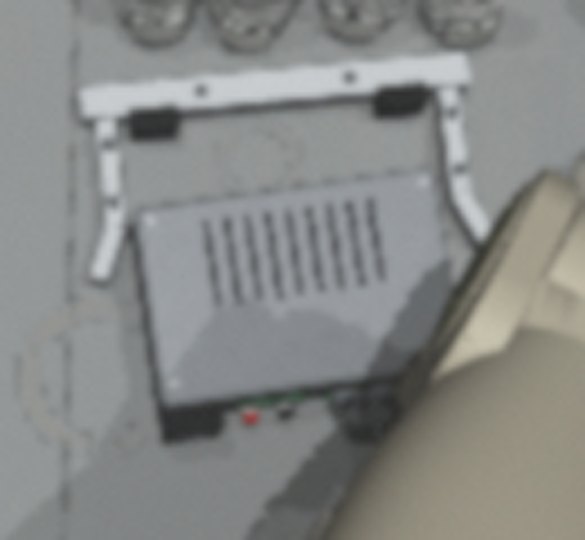

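```bash
cat >> h.py <<'E'
D0=np.array([.6600,-.0825]);TD=np.radians(6.67)
def screws(FL,FR,RL=None,s=4.5,off=(235,140)):
    q=[ray('top',p[0]/s+off[0]-.4,p[1]/s+off[1]-.4,.07)[:2] for p in(FL,FR)+((RL,) if RL else ())]
    d=q[0]-q[1];yaw=np.degrees(np.arctan2(-d[0],d[1]));m=(q[0]+q[1])/2
    c,s_=np.cos(np.radians(yaw)),np.sin(np.radians(yaw))
    e=m-D0;ct,st=np.cos(TD),np.sin(TD)
    print('yaw',round(yaw,2),'screwspan',round(np.hypot(*d)*1000,1),'screwmid dock x,y mm',np.round([1000*(ct*e[0]+st*e[1]),1000*(-st*e[0]+ct*e[1])],1))
    if RL:
        d=q[0]-q[2];print(' side yaw',np.degrees(np.arctan2(d[1],d[0])),np.hypot(*d)*1000)
        # centre from symmetric: screwmid - half len along x
        L=np.hypot(*d)/2; ctr=m-L*np.array([c,s_]); print(' centre',np.round(ctr*1000,1),'pushR',np.round(1000*(ctr+[-.076*c+.072*s_,-.076*s_-.072*c]),1),'pushL',np.round(1000*(ctr+[-.076*c-.072*s_,-.076*s_+.072*c]),1))
        ctl=ctr+np.array([c,s_])*.060;e=ctl-D0;print(' front mid in dock',np.round([1000*(ct*e[0]+st*e[1]),1000*(-st*e[0]+ct*e[1])],1),'rel yaw',yaw-6.67)
E
python3 - <<'E'
from h import *
screws((203,268),(528,251),(212,461),5.4)
screws((168,226),(438,209),(179,386))
screws((150,219),(423,184),(175,383))
E
```

```text
yaw 4.23 screwspan 157.6 screwmid dock x,y mm [-72.5  -5. ]
 side yaw 3.5668781193754646 93.60750445227262
 centre [541.9 -99.4] pushR [ 471.4 -176.8] pushL [460.8 -33.2]
 front mid in dock [-59.3  -5.6] rel yaw -2.438995524078665
yaw 4.85 screwspan 157.2 screwmid dock x,y mm [-73.2  -4. ]
 side yaw 4.816874090297609 93.20754329116474
 centre [541.4 -99. ] pushR [ 471.7 -177.1] pushL [459.6 -33.6]
 front mid in dock [-59.8  -4.5] rel yaw -1.8245426325764855
yaw 8.61 screwspan 160.2 screwmid dock x,y mm [-62.9   4.4]
 side yaw 9.542979674937852 96.418293289223
 centre [549.4 -92.6] pushR [ 485.  -175.2] pushL [463.5 -32.8]
 front mid in dock [-51.1   4.8] rel yaw 1.9384511126272717
```

jog_arm:
  plan:
    - [-0.03,0,0,0,0,0]
    - [0,0.04,0,0,0,0]
    - [0,0.04,0,0,0,0]
    - [0,0.04,0,0,0,0]
    - [0,0.024,0,0,0,0]
    - [0.001,0,0,0,0,0]
    - [0.002,0,0,0,0,0]
    - [0.002,0,0,0,0,0]
    - [0.0015,0,0,0,0,0]
    - [0.0015,0,0,0,0,0]

```text
clock: 5.25
tcp_pos: [0.4503, -0.033, 0.0268]
orientation: [-0.0, 0.998, 0.06, -0.002]
wrist_force: [-7.0, 0.9, 3.0]
finger_gap: -0.0
```

jog_arm:
  plan:
    - [0.0015,0,0,0,0,0]
    - [0.0015,0,0,0,0,0]
    - [0.0015,0,0,0,0,0]
    - [0.0015,0,0,0,0,0]
    - [0.0015,0,0,0,0,0]
    - [0.0015,0,0,0,0,0]
    - [0.0015,0,0,0,0,0]
    - [0.0015,0,0,0,0,0]
    - [0.0015,0,0,0,0,0]
    - [0.0015,0,0,0,0,0]

```text
clock: 6.25
tcp_pos: [0.4647, -0.0325, 0.0263]
orientation: [-0.001, 0.998, 0.06, -0.002]
wrist_force: [-4.9, 2.5, 0.6]
finger_gap: -0.0001
```

```bash
python3 - <<'E'
from h import *
i=snap('top','t3');a=i[140:260,235:365,::-1]
cv2.imwrite('pics/t3z.png',cv2.resize(a,None,fx=4.5,fy=4.5,interpolation=cv2.INTER_CUBIC))
E
```

```text
(no output)
```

View pics/t3z.png

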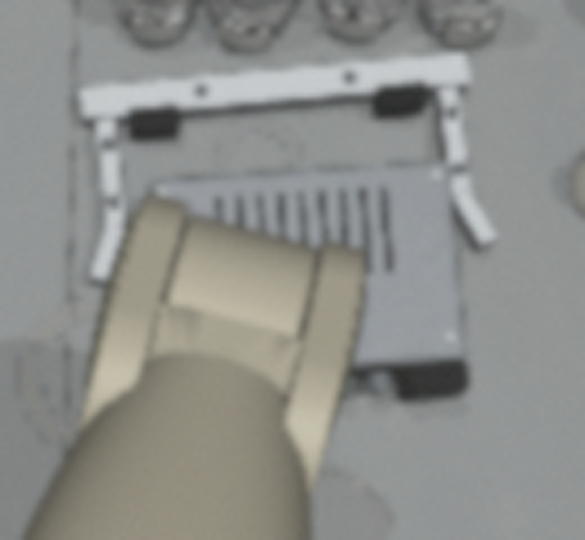

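```bash
python3 - <<'E'
from h import *
screws((163,190),(437,173))
f=lambda p:ray('top',p[0]/4.5+234.6,p[1]/4.5+139.6,.07)[:2]
d=f((437,173))-f((449,337));print(np.degrees(np.arctan2(d[1],d[0])),np.hypot(*d))
E
```

```text
yaw 4.83 screwspan 159.9 screwmid dock x,y mm [-51.9  -4.6]
4.179772866008809 0.09637544160809987
```

jog_arm:
  plan:
    - [-0.015,0,0,0,0,0]
    - [0,-0.045,0,0,0,0]
    - [0,-0.045,0,0,0,0]
    - [0,-0.045,0,0,0,0]
    - [0.01,-0.008,0,0,0,0]
    - [0.008,0,0,0,0,0]
    - [0.003,0,0,0,0,0]
    - [0.002,0,0,0,0,0]
    - [0.0015,0,0,0,0,0]
    - [0.0015,0,0,0,0,0]

```text
clock: 7.3
tcp_pos: [0.4775, -0.1741, 0.0271]
orientation: [-0.0, 0.998, 0.061, -0.001]
wrist_force: [-4.4, 0.4, 3.8]
finger_gap: 0.0001
```

jog_arm:
  plan:
    - [0.0015,0,0,0,0,0]
    - [0.0015,0,0,0,0,0]
    - [0.0015,0,0,0,0,0]
    - [0.0015,0,0,0,0,0]
    - [0.0015,0,0,0,0,0]
    - [0.0015,0,0,0,0,0]
    - [0.0015,0,0,0,0,0]
    - [0.0015,0,0,0,0,0]
    - [0,0,0,0,0,0]
    - [0,0,0,0,0,0]

```text
clock: 8.3
tcp_pos: [0.489, -0.1756, 0.0271]
orientation: [0.0, 0.998, 0.06, -0.001]
wrist_force: [-3.3, -3.5, -0.0]
finger_gap: 0.0002
```

```bash
python3 - <<'E'
from h import *
i=snap('top','t4');a=i[140:260,235:365,::-1]
cv2.imwrite('pics/t4z.png',cv2.resize(a,None,fx=4.5,fy=4.5,interpolation=cv2.INTER_CUBIC))
E
```

```text
(no output)
```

View pics/t4z.png

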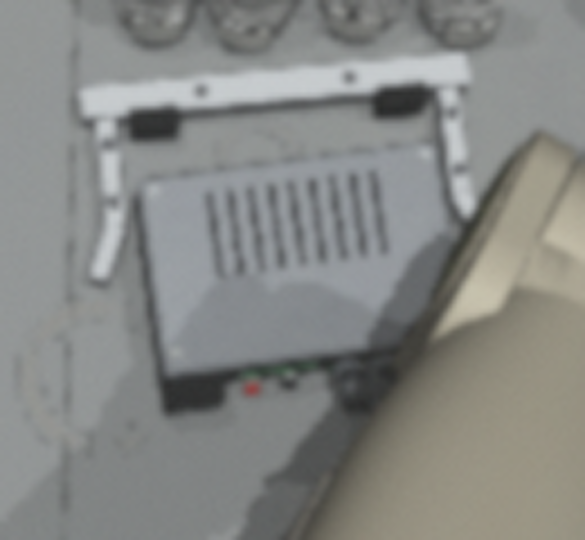

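```bash
python3 - <<'E'
from h import *
screws((152,187),(426,154),(178,351))
E
```

```text
yaw 8.2 screwspan 160.9 screwmid dock x,y mm [-44.8   1. ]
 side yaw 9.857616754403354 96.85505397476267
 centre [567.4 -93.6] pushR [ 502.5 -175.7] pushL [481.9 -33.2]
 front mid in dock [-33.2   1.4] rel yaw 1.530536807435066
```

jog_arm:
  plan:
    - [-0.03,0,0,0,0,0]
    - [0,0.045,0,0,0,0]
    - [0,0.045,0,0,0,0]
    - [0,0.045,0,0,0,0]
    - [0,0.008,0,0,0,0]
    - [0.002,0,0,0,0,0]
    - [0.002,0,0,0,0,0]
    - [0.0015,0,0,0,0,0]
    - [0.0015,0,0,0,0,0]
    - [0.0015,0,0,0,0,0]

```text
clock: 9.35
tcp_pos: [0.4673, -0.0333, 0.027]
orientation: [-0.0, 0.998, 0.059, -0.002]
wrist_force: [-5.4, 0.1, 3.4]
finger_gap: -0.0001
```

jog_arm:
  plan:
    - [0.0015,0,0,0,0,0]
    - [0.0015,0,0,0,0,0]
    - [0.0015,0,0,0,0,0]
    - [0.0015,0,0,0,0,0]
    - [0.0015,0,0,0,0,0]
    - [0.0015,0,0,0,0,0]
    - [0.0015,0,0,0,0,0]
    - [0.0015,0,0,0,0,0]
    - [0.0015,0,0,0,0,0]
    - [0,0,0,0,0,0]

```text
clock: 10.35
tcp_pos: [0.48, -0.0321, 0.0263]
orientation: [-0.001, 0.998, 0.06, -0.002]
wrist_force: [-4.6, 2.9, 0.7]
finger_gap: -0.0001
```

```bash
python3 - <<'E'
from h import *
i=snap('top','t5');a=i[140:260,235:365,::-1]
cv2.imwrite('pics/t5z.png',cv2.resize(a,None,fx=4.5,fy=4.5,interpolation=cv2.INTER_CUBIC))
E
```

```text
(no output)
```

View pics/t5z.png

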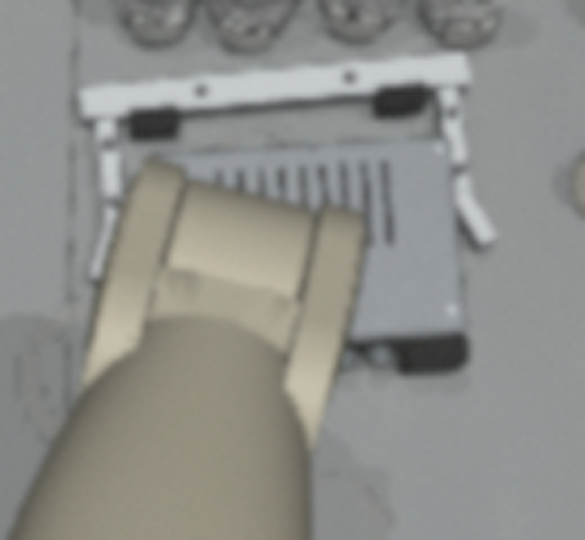

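```bash
python3 - <<'E'
from h import *
f=lambda p:ray('top',p[0]/4.5+234.6,p[1]/4.5+139.6,.07)[:2]
a=f((438,147));b=f((450,310));d=a-b;y=np.arctan2(d[1],d[0]);print(np.degrees(y),np.hypot(*d))
y=np.radians(4.5)
fr=a+np.array([np.cos(y)*.012+np.sin(y)*.010,np.sin(y)*.012-np.cos(y)*.010])
e=fr-D0;print('FR corner dock',np.cos(TD)*e[0]+np.sin(TD)*e[1],-np.sin(TD)*e[0]+np.cos(TD)*e[1])
g=lambda p:ray('top',p[0]/4.5+234.6,p[1]/4.5+139.6,.03)[:2]
for p in((458,185),(441,95),(118,205),(116,125)):
  e=g(p)-D0;print('rail',np.cos(TD)*e[0]+np.sin(TD)*e[1],-np.sin(TD)*e[0]+np.cos(TD)*e[1])
E
```

```text
4.195570336074324 0.09608579556405207
FR corner dock -0.027582769452534232 -0.09730427593664767
rail -0.05549209769444269 -0.10269247132411068
rail 0.0002740737862195839 -0.09888334716232577
rail -0.04822102212412152 0.10129806340451461
rail 0.00033800907381582 0.09776843377413638
```

jog_arm:
  plan:
    - [-0.015,0,0,0,0,0]
    - [0,-0.045,0,0,0,0]
    - [0,-0.045,0,0,0,0]
    - [0,-0.045,0,0,0,0]
    - [0.01,-0.008,0,0,0,0]
    - [0.008,0,0,0,0,0]
    - [0.003,0,0,0,0,0]
    - [0.002,0,0,0,0,0]
    - [0.0015,0,0,0,0,0]
    - [0.0015,0,0,0,0,0]

```text
clock: 11.4
tcp_pos: [0.4924, -0.1744, 0.0271]
orientation: [-0.0, 0.998, 0.061, -0.001]
wrist_force: [-5.5, 0.1, 2.4]
finger_gap: 0.0003
```

jog_arm:
  plan:
    - [0.0015,0,0,0,0,0]
    - [0.0015,0,0,0,0,0]
    - [0.0015,0,0,0,0,0]
    - [0.0015,0,0,0,0,0]
    - [0.0015,0,0,0,0,0]
    - [0.0015,0,0,0,0,0]
    - [0.0015,0,0,0,0,0]
    - [0.0015,0,0,0,0,0]
    - [0,0,0,0,0,0]
    - [0,0,0,0,0,0]

```text
clock: 12.4
tcp_pos: [0.5039, -0.1756, 0.0271]
orientation: [0.001, 0.998, 0.06, -0.001]
wrist_force: [-4.1, -1.8, 1.2]
finger_gap: -0.0001
```

```bash
python3 - <<'E'
from h import *
i=snap('top','t6');a=i[140:260,235:365,::-1]
cv2.imwrite('pics/t6z.png',cv2.resize(a,None,fx=4.5,fy=4.5,interpolation=cv2.INTER_CUBIC))
E
```

```text
(no output)
```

View pics/t6z.png

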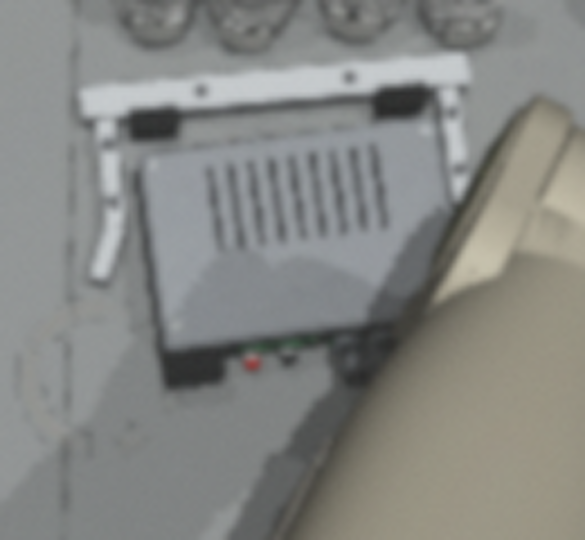

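```bash
python3 - <<'E'
from h import *
screws((152,162),(425,131),(178,325))
E
```

```text
yaw 7.83 screwspan 160.4 screwmid dock x,y mm [-30.7  -0.2]
 side yaw 9.898772940468294 96.5567358903216
 centre [581.7 -92.8] pushR [ 516.3 -174.5] pushL [496.6 -31.8]
 front mid in dock [-18.9   0.1] rel yaw 1.1635300266483757
```

jog_arm:
  plan:
    - [-0.03,0,0,0,0,0]
    - [0,0.045,0,0,0,0]
    - [0,0.045,0,0,0,0]
    - [0,0.045,0,0,0,0]
    - [0,0.008,0,0,0,0]
    - [0.002,0,0,0,0,0]
    - [0.002,0,0,0,0,0]
    - [0.0015,0,0,0,0,0]
    - [0.0015,0,0,0,0,0]
    - [0.0015,0,0,0,0,0]

```text
clock: 13.45
tcp_pos: [0.4823, -0.0334, 0.0269]
orientation: [-0.0, 0.998, 0.059, -0.002]
wrist_force: [-6.6, -0.9, 3.3]
finger_gap: -0.0001
```

jog_arm:
  plan:
    - [0.0015,0,0,0,0,0]
    - [0.0015,0,0,0,0,0]
    - [0.0015,0,0,0,0,0]
    - [0.0015,0,0,0,0,0]
    - [0.0015,0,0,0,0,0]
    - [0.0015,0,0,0,0,0]
    - [0.0015,0,0,0,0,0]
    - [0.0015,0,0,0,0,0]
    - [0,0,0,0,0,0]
    - [0,0,0,0,0,0]

```text
clock: 14.45
tcp_pos: [0.4935, -0.0321, 0.0264]
orientation: [-0.001, 0.998, 0.06, -0.002]
wrist_force: [-4.1, 3.3, 0.6]
finger_gap: -0.0001
```

```bash
python3 - <<'E'
from h import *
i=snap('top','t7');a=i[140:260,235:365,::-1]
cv2.imwrite('pics/t7z.png',cv2.resize(a,None,fx=4.5,fy=4.5,interpolation=cv2.INTER_CUBIC))
i=snap('side','s7');a=i[140:260,215:375,::-1]
cv2.imwrite('pics/s7z.png',cv2.resize(a,None,fx=4.5,fy=4.5,interpolation=cv2.INTER_CUBIC))
E
```

```text
(no output)
```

View pics/t7z.png

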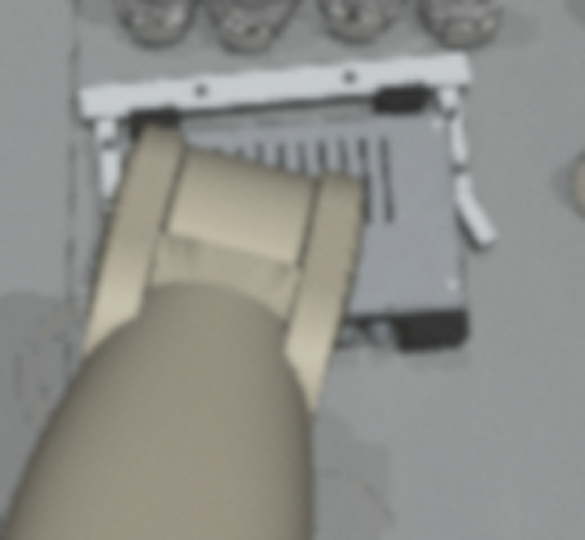

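View pics/s7z.png

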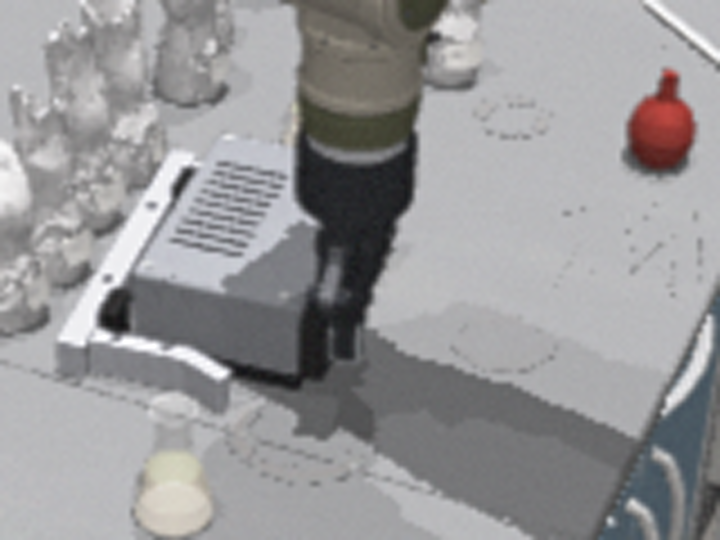

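jog_arm:
  plan:
    - [-0.015,0,0,0,0,0]
    - [0,-0.045,0,0,0,0]
    - [0,-0.045,0,0,0,0]
    - [0,-0.045,0,0,0,0]
    - [0.01,-0.007,0,0,0,0]
    - [0.008,0,0,0,0,0]
    - [0.004,0,0,0,0,0]
    - [0.002,0,0,0,0,0]
    - [0.0015,0,0,0,0,0]
    - [0.0015,0,0,0,0,0]

```text
clock: 15.55
tcp_pos: [0.5066, -0.1732, 0.0271]
orientation: [-0.0, 0.998, 0.061, -0.001]
wrist_force: [-5.7, 0.3, 4.6]
finger_gap: 0.0001
```

jog_arm:
  plan:
    - [0.001,0,0,0,0,0]
    - [0.001,0,0,0,0,0]
    - [0.001,0,0,0,0,0]
    - [0.001,0,0,0,0,0]
    - [0.001,0,0,0,0,0]
    - [0.001,0,0,0,0,0]
    - [0.001,0,0,0,0,0]
    - [0.001,0,0,0,0,0]
    - [0.001,0,0,0,0,0]
    - [0,0,0,0,0,0]

```text
clock: 16.55
tcp_pos: [0.5161, -0.1746, 0.0272]
orientation: [0.0, 0.998, 0.06, -0.001]
wrist_force: [-5.7, -2.6, -0.7]
finger_gap: 0.0002
```

```bash
python3 - <<'E'
from h import *
i=snap('top','t8');a=i[140:260,235:365,::-1]
cv2.imwrite('pics/t8z.png',cv2.resize(a,None,fx=4.5,fy=4.5,interpolation=cv2.INTER_CUBIC))
E
```

```text
(no output)
```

View pics/t8z.png

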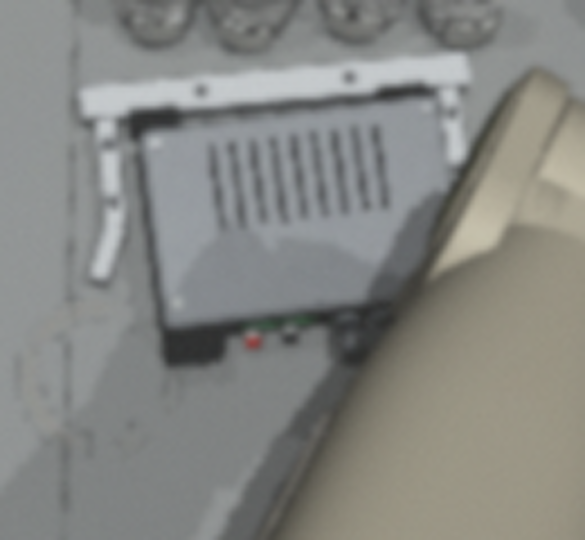

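jog_arm:
  plan:
    - [-0.03,0,0,0,0,0]
    - [0,0.045,0,0,0,0]
    - [0,0.045,0,0,0,0]
    - [0,0.045,0,0,0,0]
    - [0,0.007,0,0,0,0]
    - [0.003,0,0,0,0,0]
    - [0.002,0,0,0,0,0]
    - [0.0015,0,0,0,0,0]
    - [0.001,0,0,0,0,0]
    - [0.001,0,0,0,0,0]

```text
clock: 17.6
tcp_pos: [0.495, -0.0336, 0.0272]
orientation: [0.0, 0.998, 0.059, -0.0]
wrist_force: [-2.5, -1.1, 2.5]
finger_gap: -0.0001
```

jog_arm:
  plan:
    - [0.001,0,0,0,0,0]
    - [0.001,0,0,0,0,0]
    - [0.001,0,0,0,0,0]
    - [0.001,0,0,0,0,0]
    - [0.001,0,0,0,0,0]
    - [0.001,0,0,0,0,0]
    - [0.001,0,0,0,0,0]
    - [0,0,0,0,0,0]
    - [0,0,0,0,0,0]
    - [0,0,0,0,0,0]

```text
clock: 18.6
tcp_pos: [0.4998, -0.0316, 0.0266]
orientation: [-0.001, 0.998, 0.06, -0.002]
wrist_force: [-5.7, 2.5, 2.0]
finger_gap: -0.0001
```

```bash
python3 - <<'E'
from h import *
screws((153,140),(426,108),(178,302))
i=snap('top','t9');a=i[140:260,235:365,::-1]
cv2.imwrite('pics/t9z.png',cv2.resize(a,None,fx=4.5,fy=4.5,interpolation=cv2.INTER_CUBIC))
i=snap('side','s9');a=i[140:260,215:375,::-1]
cv2.imwrite('pics/s9z.png',cv2.resize(a,None,fx=4.5,fy=4.5,interpolation=cv2.INTER_CUBIC))
E
```

```text
yaw 8.07 screwspan 160.7 screwmid dock x,y mm [-17.4  -2.2]
 side yaw 9.599581489916435 96.13746938878477
 centre [595.4 -93.4] pushR [ 530.2 -175.4] pushL [510.  -32.8]
 front mid in dock [-5.5 -1.9] rel yaw 1.3991176823485105
```

View pics/t9z.png

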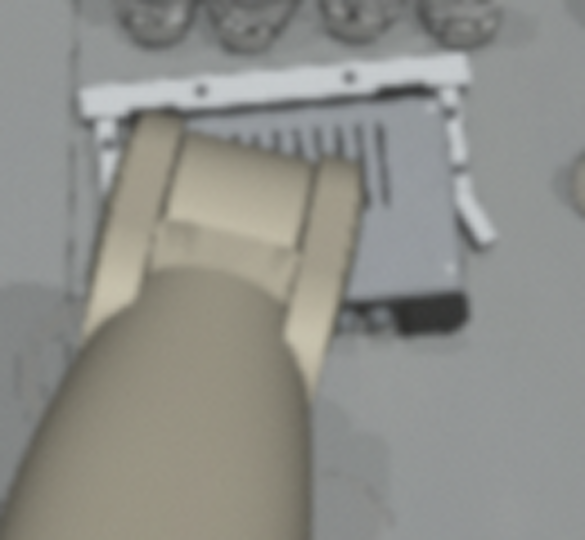

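View pics/s9z.png

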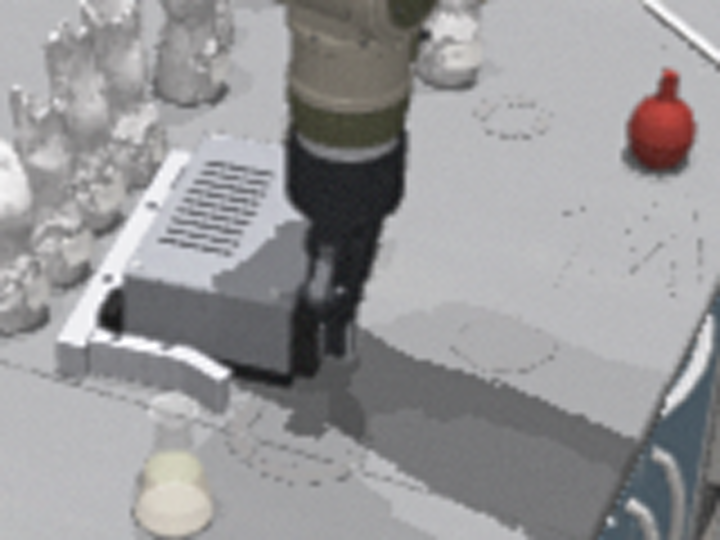

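jog_arm:
  plan:
    - [-0.012,0,0,0,0,0]
    - [0,-0.045,0,0,0,0]
    - [0,-0.045,0,0,0,0]
    - [0,-0.045,0,0,0,0]
    - [0.012,-0.008,0,0,0,0]
    - [0.008,0,0,0,0,0]
    - [0.003,0,0,0,0,0]
    - [0.001,0,0,0,0,0]
    - [0.001,0,0,0,0,0]
    - [0.001,0,0,0,0,0]

```text
clock: 19.7
tcp_pos: [0.516, -0.1744, 0.0273]
orientation: [-0.0, 0.998, 0.061, -0.0]
wrist_force: [0.6, 0.2, -0.1]
finger_gap: 0.0001
```

jog_arm:
  plan:
    - [0.001,0,0,0,0,0]
    - [0.001,0,0,0,0,0]
    - [0.001,0,0,0,0,0]
    - [0.0005,0,0,0,0,0]
    - [0.0005,0,0,0,0,0]
    - [0,0,0,0,0,0]
    - [0,0,0,0,0,0]
    - [0,0,0,0,0,0]
    - [0,0,0,0,0,0]
    - [0,0,0,0,0,0]

```text
clock: 20.7
tcp_pos: [0.5166, -0.1748, 0.0269]
orientation: [-0.001, 0.998, 0.06, -0.003]
wrist_force: [-11.5, 0.7, 6.7]
finger_gap: -0.0002
```

```bash
python3 - <<'E'
from h import *
s=get_state();print(s['tcp_pos'],s['wrist_force'])
i=snap('top','t10');a=i[140:260,235:365,::-1]
cv2.imwrite('pics/t10z.png',cv2.resize(a,None,fx=4.5,fy=4.5,interpolation=cv2.INTER_CUBIC))
i=snap('side','s10');a=i[160:240,215:335,::-1]
cv2.imwrite('pics/s10z.png',cv2.resize(a,None,fx=6.5,fy=6.5,interpolation=cv2.INTER_CUBIC))
E
```

```text
[ 0.51657516 -0.17483277  0.0269114 ] [-11.51076221   0.72549455   6.6648097 ]
```

View pics/t10z.png

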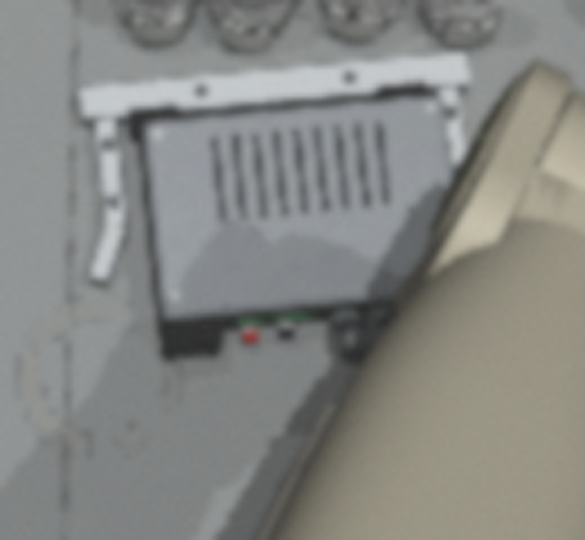

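View pics/s10z.png

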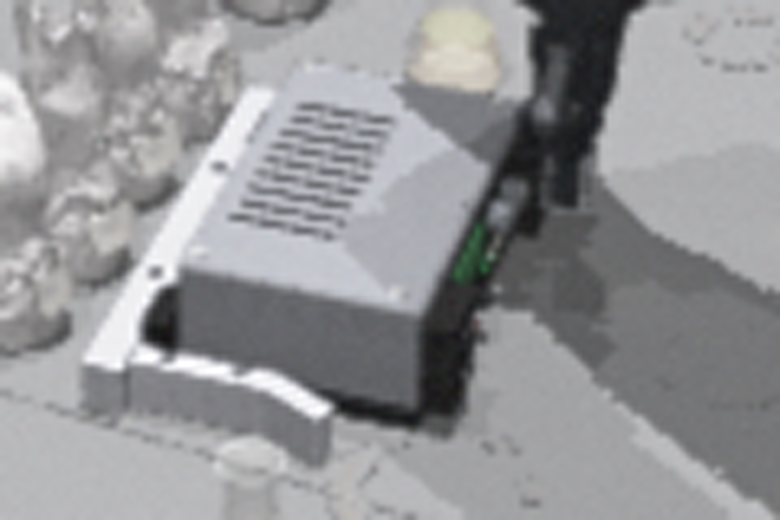

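jog_arm:
  plan:
    - [-0.005,0,0,0,0,0]
    - [-0.03,0,0,0,0,0]
    - [0,0.045,0,0,0,0]
    - [0,0.045,0,0,0,0]
    - [0,0.045,0,0,0,0]
    - [0.003,0.008,0,0,0,0]
    - [0.004,0,0,0,0,0]
    - [0.002,0,0,0,0,0]
    - [0.001,0,0,0,0,0]
    - [0.001,0,0,0,0,0]

```text
clock: 21.8
tcp_pos: [0.4966, -0.0338, 0.0273]
orientation: [0.0, 0.998, 0.059, 0.0]
wrist_force: [1.0, 0.6, -0.2]
finger_gap: -0.0001
```

jog_arm:
  plan:
    - [0.001,0,0,0,0,0]
    - [0.001,0,0,0,0,0]
    - [0.001,0,0,0,0,0]
    - [0.001,0,0,0,0,0]
    - [0.001,0,0,0,0,0]
    - [0,0,0,0,0,0]
    - [0,0,0,0,0,0]
    - [0,0,0,0,0,0]
    - [0,0,0,0,0,0]
    - [0,0,0,0,0,0]

```text
clock: 22.8
tcp_pos: [0.5, -0.0326, 0.0271]
orientation: [0.0, 0.998, 0.06, -0.001]
wrist_force: [-4.9, -1.6, 4.2]
finger_gap: -0.0
```

jog_arm:
  plan:
    - [0.0005,0,0,0,0,0]
    - [0.0005,0,0,0,0,0]
    - [0.0005,0,0,0,0,0]
    - [0.0005,0,0,0,0,0]
    - [0.0005,0,0,0,0,0]
    - [0,0,0,0,0,0]
    - [0,0,0,0,0,0]
    - [0,0,0,0,0,0]
    - [0,0,0,0,0,0]
    - [0,0,0,0,0,0]

```text
clock: 23.8
tcp_pos: [0.4998, -0.0325, 0.0268]
orientation: [0.0, 0.998, 0.06, -0.003]
wrist_force: [-11.3, -2.5, 7.7]
finger_gap: -0.0004
```

jog_arm:
  plan:
    - [0.0005,0,0.0005,0,0,0]
    - [0.0005,0,0.0005,0,0,0]
    - [0.0005,0,0.0005,0,0,0]
    - [0.0005,0,0,0,0,0]
    - [0,0,0,0,0,0]
    - [0,0,0,0,0,0]
    - [0,0,0,0,0,0]
    - [0,0,0,0,0,0]
    - [0,0,0,0,0,0]
    - [0,0,0,0,0,0]

```text
clock: 24.8
tcp_pos: [0.4997, -0.0324, 0.0269]
orientation: [0.0, 0.998, 0.06, -0.006]
wrist_force: [-13.2, -3.2, 1.3]
finger_gap: 0.0002
```

jog_arm:
  plan:
    - [0.0005,0,0,0,0,0]
    - [0.0005,0,0,0,0,0]
    - [0.0005,0,0,0,0,0]
    - [0.0003,0,0,0,0,0]
    - [0,0,0,0,0,0]
    - [0,0,0,0,0,0]
    - [0,0,0,0,0,0]
    - [0,0,0,0,0,0]
    - [0,0,0,0,0,0]
    - [0,0,0,0,0,0]

```text
clock: 25.8
tcp_pos: [0.4997, -0.0324, 0.0269]
orientation: [0.0, 0.998, 0.06, -0.007]
wrist_force: [-17.2, -4.4, 6.9]
finger_gap: 0.0001
```

```bash
python3 - <<'E'
from h import *
s=get_state();print(s['tcp_pos'],s['wrist_force'])
i=snap('top','t11');a=i[140:260,235:365,::-1]
cv2.imwrite('pics/t11z.png',cv2.resize(a,None,fx=4.5,fy=4.5,interpolation=cv2.INTER_CUBIC))
E
```

```text
[ 0.49969668 -0.03244947  0.02687107] [-17.17336362  -4.39151371   6.88504862]
```

View pics/t11z.png

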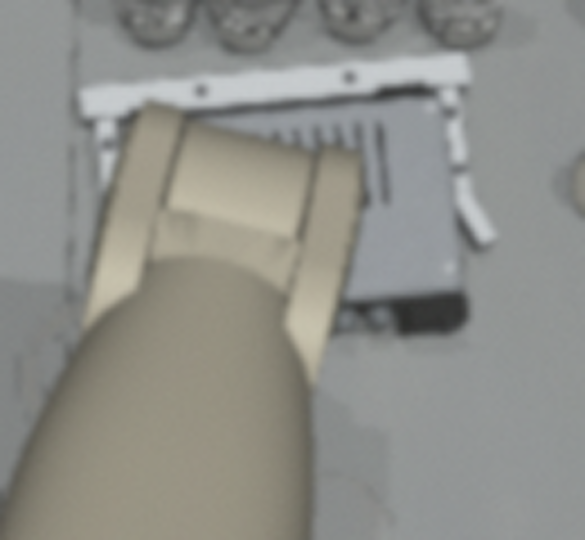

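jog_arm:
  plan:
    - [0.0002,0,0,0,0,0]
    - [0,0,0,0,0,0]
    - [0,0,0,0,0,0]
    - [0,0,0,0,0,0]
    - [0,0,0,0,0,0]
    - [0,0,0,0,0,0]
    - [0,0,0,0,0,0]
    - [0,0,0,0,0,0]
    - [0,0,0,0,0,0]
    - [0,0,0,0,0,0]

```text
clock: 26.85
tcp_pos: [0.4997, -0.0324, 0.0269]
orientation: [0.0, 0.998, 0.06, -0.007]
wrist_force: [-17.8, -4.4, 7.7]
finger_gap: 0.0003
```

jog_arm:
  plan:
    - [-0.002,0,-0.0005,0,0,0]
    - [-0.002,0,-0.0005,0,0,0]
    - [-0.002,0,-0.0005,0,0,0]
    - [-0.004,0,0,0,0,0]
    - [-0.006,0,0,0,0,0]
    - [0,-0.045,0,0,0,0]
    - [0,-0.045,0,0,0,0]
    - [0,-0.045,0,0,0,0]
    - [0.01,-0.008,0,0,0,0]
    - [0.005,0,0,0,0,0]

```text
clock: 27.85
tcp_pos: [0.508, -0.1778, 0.0277]
orientation: [0.001, 0.998, 0.059, 0.001]
wrist_force: [-0.6, 0.7, 0.3]
finger_gap: 0.0002
```

jog_arm:
  plan:
    - [0.002,0.002,0,0,0,0]
    - [0.002,0,0,0,0,0]
    - [0.001,0,0,0,0,0]
    - [0.001,0,0,0,0,0]
    - [0.001,0,0,0,0,0]
    - [0.001,0,0,0,0,0]
    - [0.001,0,0,0,0,0]
    - [0.001,0,0,0,0,0]
    - [0.001,0,0,0,0,0]
    - [0,0,0,0,0,0]

```text
clock: 28.85
tcp_pos: [0.5165, -0.1736, 0.0272]
orientation: [0.0, 0.998, 0.06, -0.001]
wrist_force: [-4.7, -0.6, 3.7]
finger_gap: 0.0001
```

jog_arm:
  plan:
    - [0.0005,0,0,0,0,0]
    - [0.0005,0,0,0,0,0]
    - [0.0005,0,0,0,0,0]
    - [0.0005,0,0,0,0,0]
    - [0,0,0,0,0,0]
    - [0,0,0,0,0,0]
    - [0,0,0,0,0,0]
    - [0,0,0,0,0,0]
    - [0,0,0,0,0,0]
    - [0,0,0,0,0,0]

```text
clock: 29.85
tcp_pos: [0.5165, -0.1735, 0.0271]
orientation: [-0.0, 0.998, 0.06, -0.003]
wrist_force: [-11.2, -1.7, 7.4]
finger_gap: -0.0001
```

jog_arm:
  plan:
    - [0.0005,0,0.0005,0,0,0]
    - [0.0005,0,0.0005,0,0,0]
    - [0.0005,0,0.0005,0,0,0]
    - [0.0005,0,0,0,0,0]
    - [0.0005,0,0,0,0,0]
    - [0.0005,0,0,0,0,0]
    - [0.0003,0,0,0,0,0]
    - [0,0,0,0,0,0]
    - [0,0,0,0,0,0]
    - [0,0,0,0,0,0]

```text
clock: 30.85
tcp_pos: [0.5163, -0.1735, 0.0272]
orientation: [-0.0, 0.998, 0.059, -0.006]
wrist_force: [-16.1, -5.0, 5.9]
finger_gap: 0.0002
```

jog_arm:
  plan:
    - [0.0004,0,0,0,0,0]
    - [0.0003,0,0,0,0,0]
    - [0,0,0,0,0,0]
    - [0,0,0,0,0,0]
    - [0,0,0,0,0,0]
    - [0,0,0,0,0,0]
    - [0,0,0,0,0,0]
    - [0,0,0,0,0,0]
    - [0,0,0,0,0,0]
    - [0,0,0,0,0,0]

```text
clock: 31.85
tcp_pos: [0.5163, -0.1735, 0.0272]
orientation: [-0.0, 0.998, 0.059, -0.007]
wrist_force: [-20.9, -5.1, 7.0]
finger_gap: -0.0003
```

jog_arm:
  plan:
    - [0,0,0,0,0,0]
    - [0,0,0,0,0,0]
    - [0,0,0,0,0,0]
    - [-0.002,0,-0.0005,0,0,0]
    - [-0.002,0,-0.0005,0,0,0]
    - [-0.002,0,-0.0005,0,0,0]
    - [-0.004,0,0,0,0,0]
    - [-0.01,0,0,0,0,0]
    - [-0.03,0,0,0,0,0]
    - [-0.03,0,0.02,0,0,0]

```text
clock: 32.85
tcp_pos: [0.4414, -0.1724, 0.0455]
orientation: [-0.001, 0.998, 0.061, -0.002]
wrist_force: [-1.3, -0.9, 0.8]
finger_gap: -0.0001
```

jog_arm:
  plan:
    - [-0.02,0,0.04,0,0,0]
    - [0,0,0.04,0,0,0]
    - [0,0,0.04,0,0,0]
    - [0,0,0.04,0,0,0]
    - [0,-0.04,0,0,0,0]
    - [0,-0.04,0,0,0,0]
    - [0,-0.04,0,0,0,0]
    - [0,-0.04,0,0,0,0]
    - [0,-0.04,0,0,0,0]
    - [0,-0.04,0,0,0,0]

```text
clock: 33.85
tcp_pos: [0.4234, -0.4151, 0.2074]
orientation: [0.0, 0.998, 0.06, 0.0]
wrist_force: [1.0, -0.3, -0.2]
finger_gap: -0.0003
```

```bash
python3 - <<'E'
from h import *
i=snap('top','t12');a=i[140:260,235:365,::-1]
cv2.imwrite('pics/t12z.png',cv2.resize(a,None,fx=4.5,fy=4.5,interpolation=cv2.INTER_CUBIC))
i=snap('side','s12');a=i[160:240,215:335,::-1]
cv2.imwrite('pics/s12z.png',cv2.resize(a,None,fx=6.5,fy=6.5,interpolation=cv2.INTER_CUBIC))
E
```

```text
(no output)
```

View pics/t12z.png

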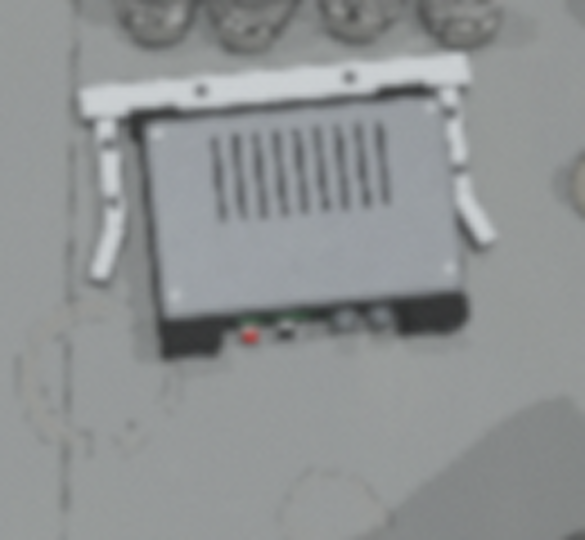

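View pics/s12z.png

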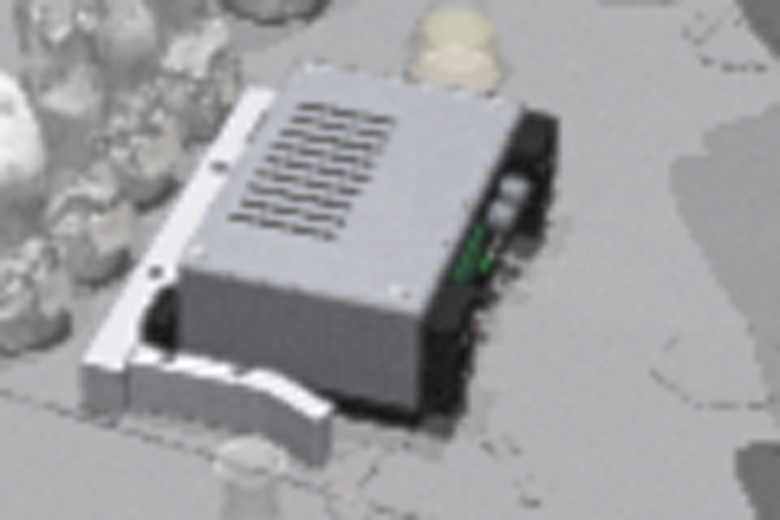

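View pics/t12.png

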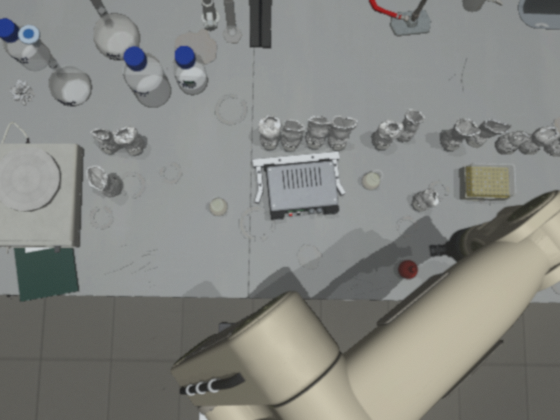

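The supply looks flush. The probe contacts differ by 16.6 mm in x over 141 mm in y, which is 6.7°, matching the dock. However, the right press reached 20.9 N. There's plenty of time, so I'll repeat it closer to 18 N; the order stays left, then right.

```bash
python3 - <<'E'
from h import *
screws((156,132),(430,107),(175,296))
E
```

```text
yaw 6.58 screwspan 160.9 screwmid dock x,y mm [-15.   -4.5]
 side yaw 7.460664529373412 96.93612945395023
 centre [597.5 -94.3] pushR [ 530.3 -174.5] pushL [513.8 -31.4]
 front mid in dock [-3.4 -4.5] rel yaw -0.0917824959785758
```

jog_arm:
  plan:
    - [0,0.04,0,0,0,0]
    - [0,0.04,0,0,0,0]
    - [0,0.04,0,0,0,0]
    - [0,0.04,0,0,0,0]
    - [0,0.04,0,0,0,0]
    - [0,0.041,0,0,0,0]
    - [0.01,0,-0.045,0,0,0]
    - [0.01,0,-0.045,0,0,0]
    - [0.01,0,-0.045,0,0,0]
    - [0.01,0,-0.044,0,0,0]

```text
clock: 34.95
tcp_pos: [0.4639, -0.1715, 0.0273]
orientation: [0.0, 0.998, 0.061, 0.001]
wrist_force: [0.7, -0.2, -0.5]
finger_gap: -0.0002
```

jog_arm:
  plan:
    - [0.02,-0.002,0,0,0,0]
    - [0.015,0,0,0,0,0]
    - [0.008,0,0,0,0,0]
    - [0.003,0,0,0,0,0]
    - [0.001,0,0,0,0,0]
    - [0.001,0,0,0,0,0]
    - [0.001,0,0,0,0,0]
    - [0.001,0,0,0,0,0]
    - [0.001,0,0,0,0,0]
    - [0.001,0,0,0,0,0]

```text
clock: 35.95
tcp_pos: [0.5157, -0.1746, 0.0284]
orientation: [0.0, 0.998, 0.06, 0.0]
wrist_force: [-0.4, -0.1, -0.3]
finger_gap: 0.0003
```

jog_arm:
  plan:
    - [0.001,0,0,0,0,0]
    - [0.0005,0,0,0,0,0]
    - [0.0005,0,0,0,0,0]
    - [0.0005,0,0,0,0,0]
    - [0,0,0,0,0,0]
    - [0,0,0,0,0,0]
    - [0,0,0,0,0,0]
    - [0,0,0,0,0,0]
    - [0,0,0,0,0,0]
    - [0,0,0,0,0,0]

```text
clock: 36.95
tcp_pos: [0.5166, -0.1745, 0.0282]
orientation: [0.0, 0.998, 0.06, -0.001]
wrist_force: [-4.9, -1.3, 4.8]
finger_gap: -0.0004
```

jog_arm:
  plan:
    - [0.0005,0,0,0,0,0]
    - [0.0005,0,0,0,0,0]
    - [0.0005,0,0,0,0,0]
    - [0.0005,0,0.0005,0,0,0]
    - [0.0005,0,0.0005,0,0,0]
    - [0.0005,0,0.0005,0,0,0]
    - [0.0005,0,0,0,0,0]
    - [0,0,0,0,0,0]
    - [0,0,0,0,0,0]
    - [0,0,0,0,0,0]

```text
clock: 37.95
tcp_pos: [0.5165, -0.1745, 0.0282]
orientation: [-0.0, 0.998, 0.059, -0.005]
wrist_force: [-12.9, -4.1, 1.7]
finger_gap: 0.0001
```

jog_arm:
  plan:
    - [0.0005,0,0,0,0,0]
    - [0.0005,0,0,0,0,0]
    - [0.0005,0,0,0,0,0]
    - [0,0,0,0,0,0]
    - [0,0,0,0,0,0]
    - [0,0,0,0,0,0]
    - [0,0,0,0,0,0]
    - [0,0,0,0,0,0]
    - [0,0,0,0,0,0]
    - [0,0,0,0,0,0]

```text
clock: 38.95
tcp_pos: [0.5164, -0.1745, 0.0282]
orientation: [-0.0, 0.998, 0.059, -0.006]
wrist_force: [-16.9, -4.4, 6.7]
finger_gap: -0.0
```

jog_arm:
  plan:
    - [0.0003,0,0,0,0,0]
    - [0,0,0,0,0,0]
    - [0,0,0,0,0,0]
    - [0,0,0,0,0,0]
    - [0,0,0,0,0,0]
    - [0,0,0,0,0,0]
    - [0,0,0,0,0,0]
    - [0,0,0,0,0,0]
    - [0,0,0,0,0,0]
    - [0,0,0,0,0,0]

```text
clock: 39.95
tcp_pos: [0.5165, -0.1745, 0.0282]
orientation: [-0.0, 0.998, 0.059, -0.007]
wrist_force: [-18.3, -4.8, 6.2]
finger_gap: -0.0
```

jog_arm:
  plan:
    - [-0.002,0,-0.0005,0,0,0]
    - [-0.002,0,-0.0005,0,0,0]
    - [-0.002,0,-0.0005,0,0,0]
    - [-0.004,0,0,0,0,0]
    - [-0.01,0,0,0,0,0]
    - [-0.03,0,0,0,0,0]
    - [-0.03,0,0.02,0,0,0]
    - [-0.02,0,0.04,0,0,0]
    - [0,0,0.04,0,0,0]
    - [0,0,0.04,0,0,0]

```text
clock: 40.95
tcp_pos: [0.4223, -0.1741, 0.1698]
orientation: [-0.0, 0.998, 0.06, 0.0]
wrist_force: [0.7, -0.3, -0.2]
finger_gap: 0.0001
```

jog_arm:
  plan:
    - [0,0,0.04,0,0,0]
    - [0,-0.04,0,0,0,0]
    - [0,-0.04,0,0,0,0]
    - [0,-0.04,0,0,0,0]
    - [0,-0.04,0,0,0,0]
    - [0,-0.04,0,0,0,0]
    - [0,-0.04,0,0,0,0]
    - [0,0,0,0,0,0]
    - [0,0,0,0,0,0]
    - [0,0,0,0,0,0]

```text
clock: 41.95
tcp_pos: [0.4233, -0.4135, 0.2082]
orientation: [-0.0, 0.998, 0.061, -0.0]
wrist_force: [-0.2, -0.0, 0.2]
finger_gap: -0.0001
```

```bash
python3 - <<'E'
from h import *
i=snap('top','t13');a=i[140:260,235:365,::-1]
cv2.imwrite('pics/t13z.png',cv2.resize(a,None,fx=4.5,fy=4.5,interpolation=cv2.INTER_CUBIC))
p=cv2.imread('pics/t12.png')[:,:,::-1]
print(np.abs(i[145:225,250:350].astype(int)-p[145:225,250:350]).mean())
for n in('t0','t13'):print(0)
E
```

```text
0.7315
0
0
```

View pics/t13z.png

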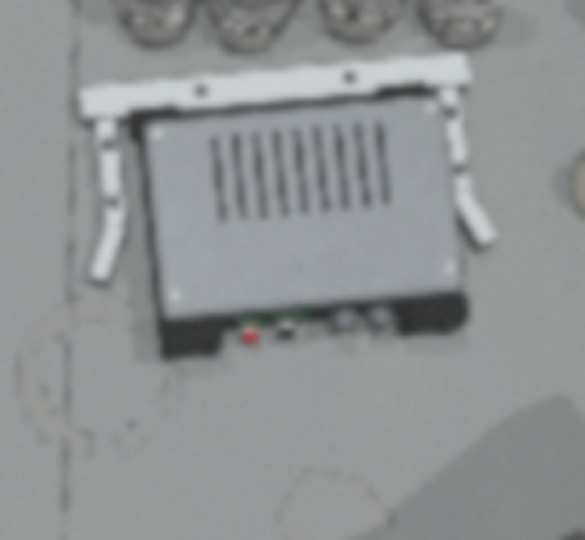

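The supply hasn't moved since the previous picture. It is flush and parallel to the cross bar, and the arm is clear.

```bash
python3 -c "
from h import *
print(hand_in())"
```

```text
the job is handed in; nothing more can be done
None
```

The supply is home on both stops and the job is handed in at about 42 s. I walked it in with alternate 5–15 mm pushes on the right and left bumpers. In the pictures taken along the way, its heading stayed within about 3° of the frame's direction.

- **Left press:** it settled at 17–18 N against the stop and held for over 1 s.
- **Right press:** the first one came out high, at about 21 N forward and 22.6 N in total. I backed off and repeated it at 17–18.3 N for over 1 s.
- **Flush:** in the presses neither bumper moved as the force rose. The two contact points give a frame angle of 6.7°, against 6.67° measured in the camera. The last picture shows the supply parallel to the cross bar, unmoved by the repeat press.
- **Force limit:** the highest reading was about 22.6 N. The wrist force is only reported at the end of each one-second call, so short peaks between readings were not seen.
- **Disagreements:** the camera put the front edge about 3 mm short of my first estimate of the stop position; I trusted the contact. The supply sits about 4 mm to the right of the centre line by camera, inside the 8 mm rail clearance.
- **Surroundings:** I saw no contact with the panel, case, rails or glassware, and the bystanders visible in the pictures are where they started. I judged this by eye only, with no measured check.

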